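Hold a spring at test length in the bench spring tester

TASK

Check the spring in the bench spring tester: first swing the clear guard down over it until the clip on its front snaps under the rim and keeps it shut. Only then press the lever's palm paddle down until the tip of the ram's pointer stands in the gap of the two-pronged index on the scale, never running the lever down to its end stop, and hold it there steadily for three seconds for the load reading: finish while still pressing the paddle, without letting go. Leave the index as it is set and do not disturb the check weights and the micrometer lying beside.

Things in the scene. Friction and masses are not known exactly. Their poses are not given: they have to be found in the camera images.
- tester: Grey cast bench spring tester, fixed to the worktop: bed 150 (x) x 300 (y) x 22 mm. Origin: centre of the bed's underside. -x side = front (toward the robot), z up. Along y: at +y the load-cell block with a dial (top 125 mm up), in the middle the coil spring under the guard, at -y the scale and the lever, whose paddle overhangs the bed's -y end.
- guard_hinge (a point): middle of the guard's hinge line, at the rear of the tester, tester frame (58, 45, 92) mm; the line runs along the tester's y. The guard is a clear plate with aluminium edging, 118 mm from hinge to front edge, 118 mm wide, 4 mm thick; outer face 2 to 3.5 mm outside the hinge line; at the front a clear 34 mm apron is turned down.
- guard (a joint): guard angle, rad: 0 = shut (plate level), 1.05 to 1.5 at the start (standing up; 1.57 = upright). It opens up and away from the robot; shut it by pushing its outer (rear) face toward the robot and down. A light hinge spring lifts it again unless latched: about 2 N at the front edge to swing it, about 5 N to snap the clip; solid at 0. Latched: about 0.01.
- guard_front_edge (a point): on the guard's outer face (upper when shut), middle of its width, 112 mm from the hinge line, 6 mm inside the front edge, above the clip; 95 mm above the worktop when shut. z = outward normal of the plate, x = from front edge to hinge. Press here to snap the guard shut.
- clip (a joint): angle, rad, of the steel spring clip (26 mm wide, 50 mm long) hanging at the middle of the guard's apron: 0 = relaxed, positive = sprung outward. When the guard is pressed down the nose rides over the rim (rounded ledge on the front wall of the spring trough, 48 mm up), to about 0.09, then snaps back to 0 under it. Guard and clip both near 0 = latched.
- lever: hand lever, a steel bell crank. Origin on its pivot axis, tester frame (0, -115, 115) mm; the axis runs along the tester's x. At rest its axes are parallel to the tester's and turn with it as it swings about x. Its arm carries the grey plastic palm paddle, 60 (x) x 66 (along the arm) x 10 mm, flat with low ribs.
- paddle_top (a point): middle of the paddle's upper face; in the lever's frame (0, -137, 64) mm. At rest it is 179 mm above the worktop and the face slopes up away from the pivot by 0.33 rad (level when the lever angle is 0.33); it swings down round the pivot to 90 mm at the end stop. Nothing below it. Press on it from above.
- lever_angle (a joint): lever angle, rad: 0 = up, at rest; grows as the paddle is pressed down; end stop 0.60. A return spring lifts it when let go: the paddle takes 4 to 5 N to start, 8 N at 0.4. The crank drives the ram and pointer along the tester's +y: travel = 60 mm per rad, so 12 mm at 0.20, 24 mm at 0.40, 36 mm at 0.60.
- pointer_tip (a point): tip of the thin dark pointer (3 mm wide) fixed on the ram, pointing to the front over the white scale (a tick each mm), 57 mm above the worktop. At rest at tester y = -89 mm; moves along the tester's +y as the paddle is pressed.
- index_gap (a point): middle of the 10 mm gap between the two prongs of the dark index fork, clamped on a rail in front of the scale just below the pointer's level; the prongs point to the rear. It is set 13 to 27 mm along the tester's +y from the pointer's rest position, differently each time, and stays as set. The pointer must come to the same tester y.
- weight_500g_mid (a point): brass-coloured check weight, 38 mm across, 62 mm high with its knob, standing in front of the tester; this point is on its axis 25 mm up. Leave alone.
- weight_200g_mid (a point): smaller check weight, 28 mm across, 46 mm high, beside the large one; this point is on its axis 25 mm up. Leave alone.
- micrometer_mid (a point): outside micrometer, 48 x 148 x 17 mm, lying behind the tester; this point is at its middle. Leave alone.

How it is judged:
By the outcome, as a careful person would: the job done as asked, in the order asked, and still so for the second after the job is handed in, while the arm keeps its last pose, push and grip.
It also fails if it takes over 53 s, if anything falls off the work surface, if the arm or the gripper's body presses on something with over 40 N, if the wrist force passes 120 N, or if a joint passes its speed limit or range.

ROBOT

A 7-joint arm with a two-finger parallel gripper is mounted at the origin on the work surface; the furniture and walls round the work are solid. World frame = base frame: x ahead of the robot, y to its left, z up, the work surface at z = 0. Lengths are in mm, angles in rad, forces in N, time in s.
With the tool pointing down it reaches from about 400 to 750 mm from the base axis. Payload 19.5 kg.
Tool frame: the origin (TCP) lies on the centre line of the jaws, within the pads' length; the fingertips stand 22 mm ahead of it and the grasp point (between the pads) lies 3 mm ahead of it; z points along the fingers, y is the direction in which the jaws open and shut (so a half turn about z gives the same grasp; the last joint's range is limited). The gripper opens to 85 mm and grips with 20 to 120 N. Pads are 22 mm wide; open, the fingers measure 114 mm over their backs; the gripper's body (76 mm by 85 mm) begins 54 mm behind the grasp point. The pads swing forward as they close: fully open they stand 13 mm farther back than shut.
Start: joints at [1.225, 0.707, -0.028, 1.485, 0.022, 0.951, -0.075], TCP at [172.004, -548.646, 253.268] pointing down, gripper open.
Joint ranges: [-2.71, 2.71], [-0.32, 2.16], [-1.57, 1.52], [0, 2.45], [-1.46, 4.6], [0, 2.02], [-2.83, 2.83]. Speed limits (rad/s): [1.89, 1.89, 2.57, 2.57, 3.01, 3.01, 3.01].

INTERFACE

Orientations are given as a rotation vector (axis times angle).
In Python, from cell import * gives the robot as it stands. The module is installed in compiled form; this text tells all that it offers.
- The arm moves only by the shell command python3 -m creep 'ROWS' [FORCE]. ROWS is JSON, one flat list of numbers, 7 for each row, row after row: the shift along the tool's x, y, z in m, then the turn, a rotation vector about the tool's x, y, z in rad, then the finger opening in m, from 0 to 0.0854. In form: [dx, dy, dz, wx, wy, wz, gripper, dx, dy, dz, wx, wy, wz, gripper, ...]. A call has 1 to 8 rows; each row shifts and turns the commanded pose from where the row before left it, along the tool's axes as they then stand; what a row does not reach is not made up. A row lasts 1/8 s, in which the tool goes at most 62.5 mm and 10.7 degrees, less where a joint would pass 70% of its speed; a pose out of reach is approached as far as the arm can. A call with a gripper value outside its range is refused whole. The fingers move at their own pace and stop on an object; FORCE is the grip in N (left out, the last holds). Time passes only in rows, so rows that do not move let the fingers close. It gives the time, the measured TCP pose, the force and the opening at its end, in the units of the state.
- observe(): the state, without advancing time (a new reading comes with each control period).
- read_camera(name): name is "side" or "top"; returns a dict with "pixels" (420x560x3 uint8, red, green, blue), "fx", "fy", "cx", "cy" (pixels), "origin" and "rotation" of the camera in the world. Camera axes: x right, y up, looking along -z (the intrinsics and any distortion apply to the point x, -y, -z); pixel columns grow to the right and rows downward; lengths in mm; the calibration is good to about 2 mm. A picture is of the moment at which its call begins. There is no depth.
- close_job(): hands the job in, once; it reports no verdict.
Trained networks look in a picture, given as the dict that the camera call returned (one of the last four; its "shot" number tells which), for a name from the list of things; names that differ only in an ending like _2 or _b are one class to them, and where a whole thing is asked for, a point or a joint stands for the part that bears it (a point fixed in the world has none). Each returns a list of dicts, best first, with "p" (0 to 1); they miss things now and then, are a little off and sometimes report something else, mostly with a low value. They report only what shows in the picture. A call takes as long as a camera call.
- regions_of(query, picture): "region" (420x560 bool, what is visible of it) and "xy" ([column, row] in pixels, amid what is visible of it).
- tip_of(query, picture): "xy" ([column, row] in pixels: a listed point, or the origin of a listed thing).
The state is a dict: "t": time; "q": joint angles; "joint_vel": joint speeds; "joint_torque": joint torques, N m; "tool_pos": TCP position; "ee_rot": TCP orientation; "ft_force": force on the tool from outside, world axes, zero at the start; "torque": the same for the moment, N m; "finger_gap": finger opening in mm.
Only numpy, scipy, OpenCV 4.12 (cv2) and the standard library are available. Lean on these libraries where they do the work, as an engineer would, in place of code of your own. Each camera call takes 0.05 s, during which the arm holds its last target.

## Working session

There is one attempt and no reset: what is moved stays moved. The work goes in short steps, Python scripts to look and compute and a shell command to move; the robot and the scene stay as the last step left them, time stands still between calls to the robot, and variables do not carry over. Pictures are saved under pics/ and viewed, and the job is handed in when it is done.

```bash
mkdir -p pics
python3 - <<'E'
from cell import *
import cv2
s=observe();print(s)
for n in("side","top"):
    p=read_camera(n);cv2.imwrite(f"pics/{n}0.png",p["pixels"][:,:,::-1])
    print(n,{k:v for k,v in p.items() if k!="pixels"})
    for q in["tester","guard_hinge","guard_front_edge","lever","paddle_top","pointer_tip","index_gap","weight_500g_mid","weight_200g_mid","micrometer_mid"]:
        print(q,[(r["p"],r["xy"]) for r in tip_of(q,p)[:2]])
E
```

```text
{'t': 0.0, 'q': array([ 1.22529778,  0.70709423, -0.0276195 ,  1.48496717,  0.02196235,
        0.95089615, -0.07550785]), 'joint_vel': array([ 1.12818077e-04, -7.48938836e-04, -1.22681023e-03,  4.32482630e-05,
        6.56977179e-04,  7.83715392e-04, -9.00946827e-04]), 'joint_torque': array([ 5.83623296e-04, -8.83220744e+01,  1.23491965e+00, -2.36171722e+01,
        1.69161824e-02,  6.54560325e-03,  1.68234817e-05]), 'tool_pos': array([ 171.95177241, -548.45004   ,  252.83994511]), 'ee_rot': array([-3.10438564e+00, -4.75169543e-01,  2.54635161e-04]), 'ft_force': array([ 0.78570023, -0.02016192,  0.00433104]), 'torque': array([ 0.01219085,  0.04436068, -0.04921492]), 'finger_gap': 85.22896827538189}
side {'fx': 509.01613134774027, 'fy': 509.01613134774027, 'cx': 278.53319786835914, 'cy': 205.33593159603458, 'origin': array([209.47557894, 687.07857392, 712.55048854]), 'rotation': array([ 0.26940207, -1.23584475, -2.48287162]), 'shot': 1}
tester [(0.75, [281.5, 276.2])]
guard_hinge [(0.87, [243.0, 249.8])]
guard_front_edge [(0.65, [326.1, 234.9]), (0.62, [245.9, 201.6])]
lever [(0.91, 
[... 374 characters left out ...]
y': 527.1549807801111, 'cx': 280.3919429936189, 'cy': 208.29752305104813, 'origin': array([ 461.79765604,  -59.26051101, 1284.87743068]), 'rotation': array([ 0.04629421, -0.0586927 , -1.55414751]), 'shot': 2}
tester [(0.88, [238.3, 230.0]), (0.37, [212.7, 205.5])]
guard_hinge [(0.92, [212.8, 203.6])]
guard_front_edge [(0.86, [214.0, 209.2])]
lever [(0.65, [286.2, 226.7]), (0.53, [275.0, 257.7])]
paddle_top [(0.81, [348.9, 227.9])]
pointer_tip [(0.62, [275.0, 258.3]), (0.57, [215.6, 293.0])]
index_gap [(0.54, [268.9, 254.8])]
weight_500g_mid [(0.82, [180.6, 286.6]), (0.64, [275.0, 175.8])]
weight_200g_mid [(0.57, [214.1, 293.8])]
micrometer_mid [(0.74, [274.5, 177.3]), (0.35, [214.1, 292.3])]
```

View pics/side0.png

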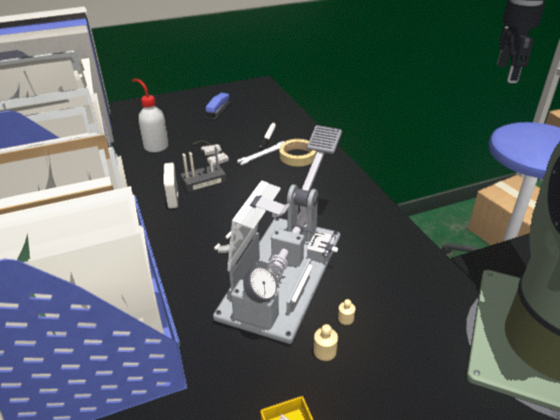

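View pics/top0.png

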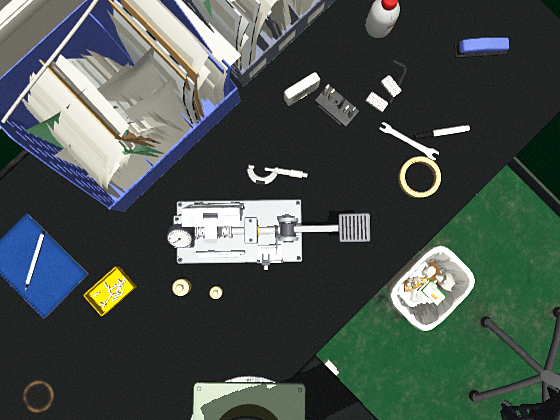

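Run:
```python
import cv2
for n,(x0,y0,x1,y1) in {"side":(200,110,400,360),"top":(160,150,400,310)}.items():
    i=cv2.imread(f"pics/{n}0.png")[y0:y1,x0:x1]
    k=min(800/(x1-x0),600/(y1-y0)); cv2.imwrite(f"pics/{n}0c.png",cv2.resize(i,None,fx=k,fy=k,interpolation=cv2.INTER_CUBIC)); print(n,k)
```

```text
side 2.4
top 3.3333333333333335
```

View pics/side0c.png

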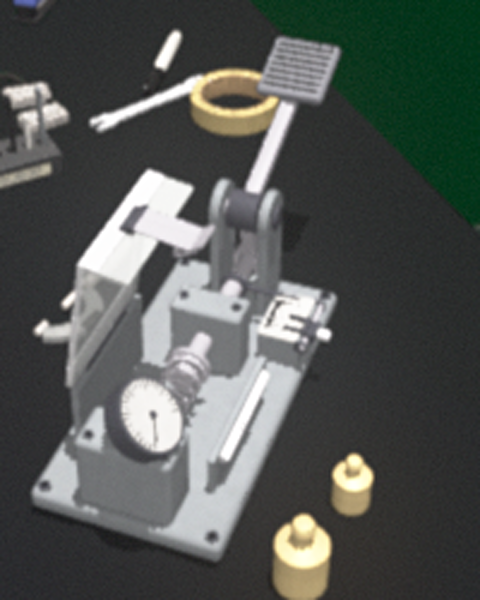

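View pics/top0c.png

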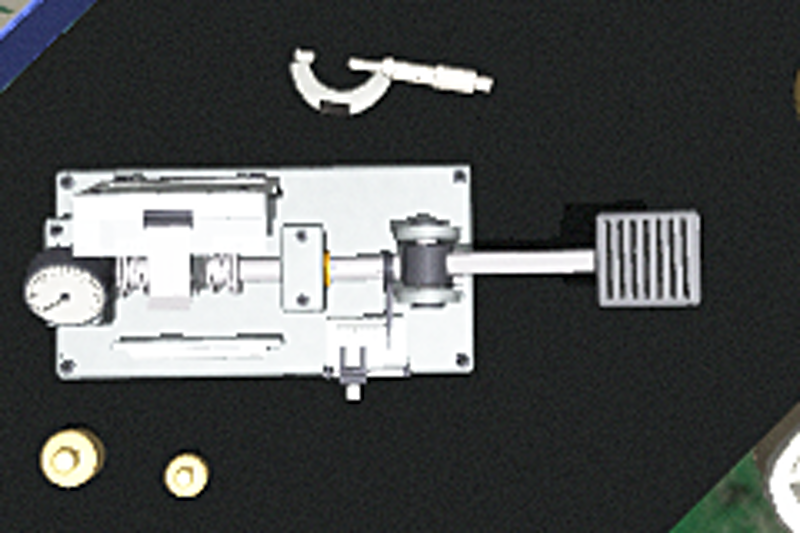

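The side view shows the guard standing nearly upright, with the bar and clip at its top, and the lever up at rest. The top view shows the pointer near (276,255) and the index fork near (266,255). Next I fit the tester pose.

```bash
cat > h.py <<'E'
import numpy as np, cv2
from scipy.spatial.transform import Rotation as R
from scipy.optimize import least_squares
CAM={"side":dict(f=509.01613,cx=278.5332,cy=205.33593,o=np.array([209.47557894, 687.07857392, 712.55048854]),r=R.from_rotvec([ 0.26940207, -1.23584475, -2.48287162])),
"top":dict(f=527.15498,cx=280.39194,cy=208.29752,o=np.array([ 461.79765604,  -59.26051101, 1284.87743068]),r=R.from_rotvec([ 0.04629421, -0.0586927 , -1.55414751]))}
def proj(c,p):
    c=CAM[c];q=c["r"].inv().apply(np.asarray(p,float)-c["o"])
    q=np.atleast_2d(q);return np.c_[c["cx"]+c["f"]*q[:,0]/-q[:,2],c["cy"]-c["f"]*q[:,1]/-q[:,2]]
def ray(c,px):
    c=CAM[c];d=c["r"].apply([(px[0]-c["cx"])/c["f"],-(px[1]-c["cy"])/c["f"],-1]);return c["o"],d
def atz(c,px,z):
    o,d=ray(c,px);return o+d*(z-o[2])/d[2]
def tw(x,p):
    return R.from_rotvec([0,0,x[2]]).apply(p)+np.array([x[0],x[1],0])
def gpt(a,r=112,out=3,y=45):  # guard pt at angle a, tester frame
    return np.array([58-r*np.cos(a)+out*np.sin(a)*1,y,92+r*np.sin(a)+out*np.cos(a)])
E
python3 - <<'E'
from h import *
obs=[("top",(177.1,201),(75,150,22)),("top",(301.3,199.2),(75,-150,22)),("top",(301.3,262.2),(-75,-150,22)),("top",(178,263.4),(-75,150,22)),
("side",(292,339.5),(-75,150,22)),("side",(214,314),(75,150,22)),("side",(340.3,232),(-75,-150,22)),
("top",(348.9,227.9),(0,-252,179)),("side",(326.1,136.5),(0,-252,179)),("top",(275.5,256.),(-62,-89,57)),("side",(298.8,197.6),(0,-115,115)),("top",(286.2,226.7),(0,-115,115)),("side",(243,249.8),(58,45,92)),("top",(212.8,203.6),(58,45,92))]
f=lambda x:np.concatenate([proj(c,tw(x,p))[0]-u for c,u,p in obs])
r=least_squares(f,[410,40,0],loss="soft_l1");print(r.x,r.x[2]*57.3);print(f(r.x).reshape(-1,2).round(1))
x=r.x
for c,u in(("side",(245.9,201.6)),("top",(214,209.2))):
  for a in np.arange(1.0,1.55,.1): print(c,u,round(a,2),proj(c,tw(x,gpt(a))).round(1), proj(c,tw(x,gpt(a,118,y=104))).round(1),proj(c,tw(x,gpt(a,118,y=-14))).round(1))
for n,c,px,z in(("w500","top",(180.6,286.6),25),("w200","top",(215,293),25),("mic","top",(274.5,177.3),8)): print(n,atz(c,px,z))
print("ptr",atz("top",(276,255),57),"gap",atz("top",(265.6,255),55))
E
```

```text
[4.91009320e+02 3.19194592e+01 2.97047066e-02] 1.7020796904770101
[[-1.9 -0.6]
 [-1.1 -0.5]
 [-0.1 -0.8]
 [-2.8 -0.2]
 [-0.1 -0.4]
 [-2.1  0.5]
 [ 0.8 -0.6]
 [ 3.8 -0.6]
 [-1.6  0.9]
 [ 0.1  0.6]
 [ 3.9 -0. ]
 [ 0.7  2.4]
 [ 0.4 -0.1]
 [ 2.9  1.1]]
side (245.9, 201.6) 1.0 [[271.8 215.1]] [[259.6 234.6]] [[286.1 193.8]]
side (245.9, 201.6) 1.1 [[266.3 211.3]] [[253.5 230.4]] [[280.5 190. ]]
side (245.9, 201.6) 1.2 [[260.5 208. ]] [[247.  226.6]] [[274.7 186.6]]
side (245.9, 201.6) 1.3 [[254.6 205.1]] [[240.4 223.3]] [[268.7 183.7]]
side (245.9, 201.6) 1.4 [[248.5 202.7]] [[233.7 220.6]] [[262.6 181.3]]
side (245.9, 201.6) 1.5 [[242.4 200.8]] [[227.  218.4]] [[256.5 179.5]]
top (214, 209.2) 1.0 [[210.6 229.1]] [[181.8 231. ]] [[238.9 230.3]]
top (214, 209.2) 1.1 [[210.3 224.3]] [[181.3 225.9]] [[238.6 225.1]]
top (214, 209.2) 1.2 [[210.  219.2]] [[180.9 220.5]] [[238.4 219.8]]
top (214, 209.2) 1.3 [[209.8 213.9]] [[180.6 215. ]] [[238.3 214.2]]
top (214, 209.2) 1.4 [[209.6 208.5]] [[180.3 209.2]] [[238.2 208.5]]
top (214, 209.2) 1.5 [[209.5 203.1]] [[180.2 203.5]] [[238.1 202.7]]
w500 [356.72953379 164.80072802  25.        ]
w200 [342.92162828  83.07008022  25.        ]
mic [623.00704542 -53.14238263   8.        ]
ptr [435.4721728  -59.84584278  57.        ] gap [435.05363029 -35.68080598  55.        ]
```

Run:
```python
import cv2
for n,(x0,y0,x1,y1) in {"side":(300,220,350,260),"top":(250,235,310,275)}.items():
    i=cv2.imread(f"pics/{n}0.png")[y0:y1,x0:x1]
    k=12; cv2.imwrite(f"pics/{n}0z.png",cv2.resize(i,None,fx=k,fy=k,interpolation=cv2.INTER_CUBIC))
```

```text
(no output)
```

View pics/top0z.png

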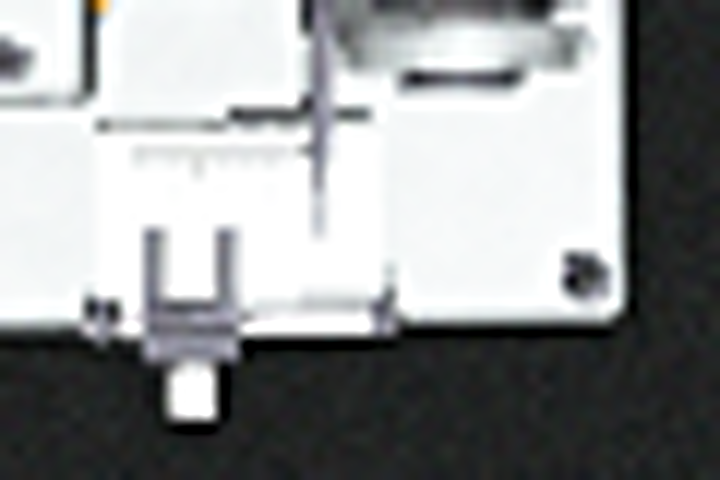

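View pics/side0z.png

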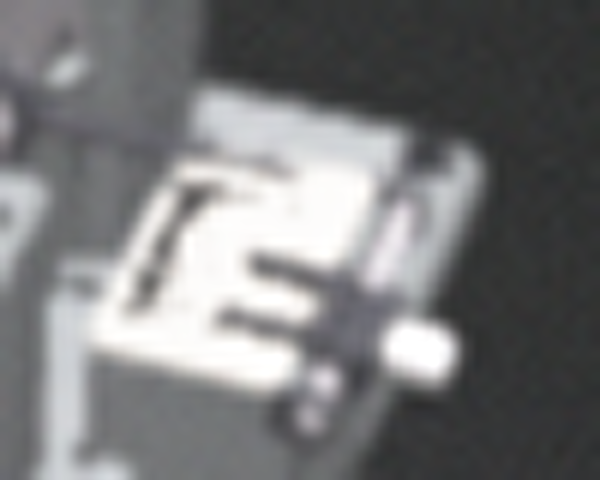

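```bash
python3 -m creep '[0,0,0,0,0,0.138,0, 0,0,0,0,0,0.138,0]' 30
python3 -m creep '[0.047,-0.04,0,0,0,0,0, 0.047,-0.04,0,0,0,0,0, 0.047,-0.04,0,0,0,0,0, 0.047,-0.04,0,0,0,0,0, 0.047,-0.04,0,0,0,0,0, 0.047,-0.04,0,0,0,0,0, 0.047,-0.04,0,0,0,0,0, 0.047,-0.04,0,0,0,0,0]'
```

```text
t: 1.35
tool_pos: [171.9, -548.7, 253.3]
ee_rot: [-3.141, -0.036, -0.0]
ft_force: [0.1, 0.4, -0.3]
finger_gap: 51.4
t: 2.35
tool_pos: [540.3, -216.7, 253.4]
ee_rot: [3.141, 0.044, 0.0]
ft_force: [0.1, -1.1, -0.1]
finger_gap: -0.2
```

```bash
python3 -m creep '[0.01,-0.05,0,0,0,0,0, 0.01,-0.05,0,0,0,0,0, 0.01,-0.05,0,0,0,0,0, 0.01,-0.05,0,0,0,0,0, 0.01,-0.05,0,0,0,0,0, 0,-0.046,0,0,0,0,0, 0,0,0,0,0,0,0]'
python3 - <<'E'
from cell import *
import cv2
for n in("side","top"):
    p=read_camera(n);cv2.imwrite(f"pics/{n}1.png",p["pixels"][:,:,::-1])
    x0,y0,x1,y1={"side":(180,80,400,300),"top":(150,130,370,290)}[n]
    cv2.imwrite(f"pics/{n}1c.png",cv2.resize(p["pixels"][y0:y1,x0:x1,::-1],None,fx=2.7,fy=2.7))
E
```

```text
t: 3.22
tool_pos: [580.4, 82.7, 253.1]
ee_rot: [-3.14, -0.052, 0.001]
ft_force: [0.1, -0.6, 0.1]
finger_gap: -0.1
```

View pics/side1c.png

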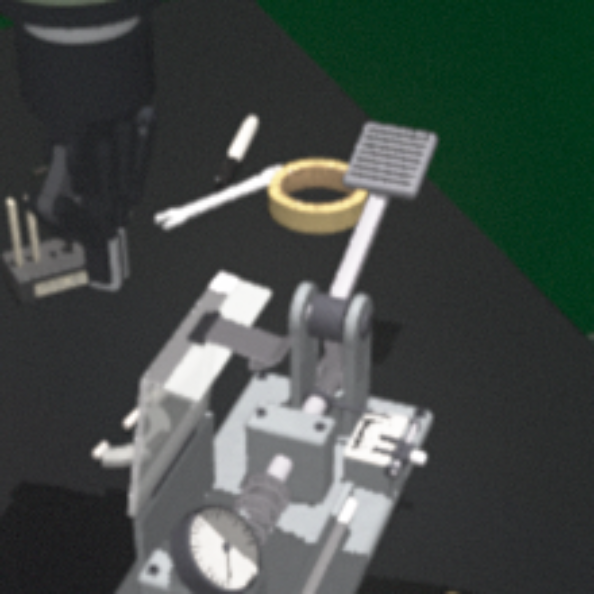

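View pics/top1c.png

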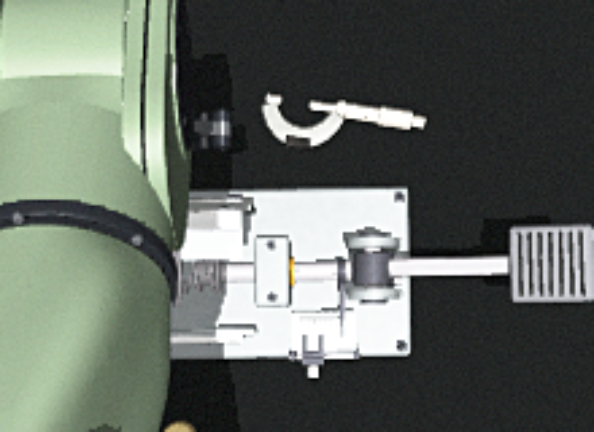

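```bash
python3 - <<'E'
from h import *
X=[491,31.9,.0297]
print(proj("side",(580.4,82.7,231)))
for a in np.r_[1.45,np.arange(1.4,-.01,-.1)]:
    r=96+16*(1.4-a)/1.4
    c=np.array([58-r*np.cos(a)+3*np.sin(a)+11,45,92+r*np.sin(a)+3*np.cos(a)+22])
    w=tw(X,c); print(round(a,2),w.round(1), np.r_[0,0] if a>1.42 else (w-p).round(1)); p=w
E
python3 -m creep '[0,0,0.02,0,0,0,0, 0,0,0.02,0,0,0,0, 0,0,0.003,0,0,0,0, 0,0,0,0,0,0,0]'
```

```text
[[220.21139718 184.10004936]]
1.45 [550.1  78.7 209.1] [0 0]
1.4 [545.3  78.5 209.1] [-4.8 -0.1  0. ]
1.3 [535.5  78.2 208.4] [-9.7 -0.3 -0.7]
1.2 [525.8  78.  206.7] [-9.7 -0.3 -1.7]
1.1 [516.2  77.7 204. ] [-9.6 -0.3 -2.7]
1.0 [506.8  77.4 200.2] [-9.4 -0.3 -3.7]
0.9 [497.8  77.1 195.5] [-9.1 -0.3 -4.7]
0.8 [489.2  76.9 189.9] [-8.6 -0.3 -5.7]
0.7 [481.1  76.6 183.3] [-8.1 -0.2 -6.6]
0.6 [473.6  76.4 175.8] [-7.5 -0.2 -7.4]
0.5 [466.8  76.2 167.6] [-6.7 -0.2 -8.3]
0.4 [460.9  76.  158.6] [-5.9 -0.2 -9. ]
0.3 [455.8  75.9 149. ] [-5.1 -0.2 -9.6]
0.2 [451.7  75.8 138.7] [ -4.1  -0.1 -10.2]
0.1 [448.7  75.7 128.1] [ -3.1  -0.1 -10.7]
-0.0 [446.7  75.6 117. ] [ -2.   -0.1 -11.1]
t: 3.82
tool_pos: [581.0, 78.3, 210.8]
ee_rot: [3.141, 0.042, 0.001]
ft_force: [-0.3, 0.3, 0.5]
finger_gap: 0.0
```

```bash
python3 -m creep '[-0.015,0,0,0,0,0,0, -0.015,0,0.001,0,0,0,0, -0.015,0,0.001,0,0,0,0, -0.01,0,0.002,0,0,0,0, -0.01,0,0.003,0,0,0,0]'
python3 -m creep '[-0.0095,0,0.0035,0,0,0,0, -0.009,0,0.0045,0,0,0,0, -0.009,0,0.0055,0,0,0,0, -0.008,0,0.0065,0,0,0,0]'
python3 - <<'E'
from cell import *
import cv2
print(observe()["ft_force"])
n="side"
p=read_camera(n)
x0,y0,x1,y1={"side":(180,80,400,300),"top":(150,130,370,290)}[n]
cv2.imwrite(f"pics/{n}2c.png",cv2.resize(p["pixels"][y0:y1,x0:x1,::-1],None,fx=2.7,fy=2.7))
E
```

```text
t: 4.45
tool_pos: [516.0, 76.9, 204.3]
ee_rot: [-3.141, -0.043, -0.003]
ft_force: [0.5, 0.3, -0.4]
finger_gap: 0.0
t: 4.95
tool_pos: [479.8, 76.1, 183.0]
ee_rot: [-3.141, -0.044, -0.0]
ft_force: [2.5, -0.3, 0.1]
finger_gap: 0.3
[ 2.48380987 -0.26305715  0.08578061]
```

View pics/side2c.png

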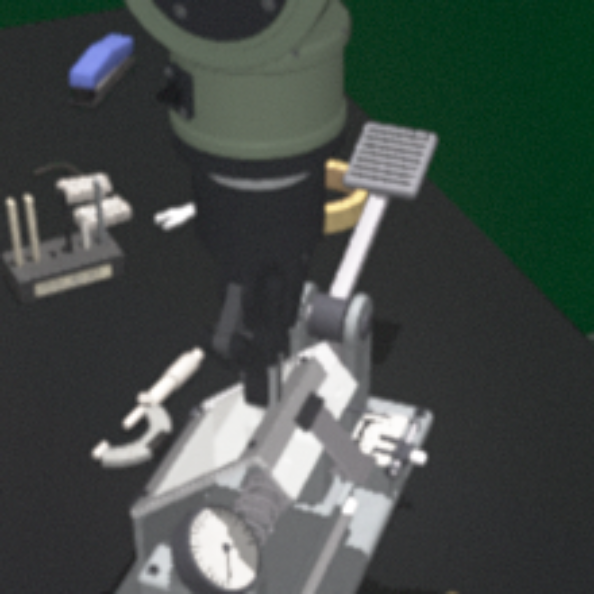

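The guard is being carried down and the contact force is 2.5 N. I keep following the arc.

```bash
python3 -m creep '[-0.0075,0,0.0075,0,0,0,0, -0.0065,0,0.0085,0,0,0,0, -0.006,0,0.009,0,0,0,0, -0.005,0,0.0095,0,0,0,0, -0.005,0,0.010,0,0,0,0, -0.004,0,0.0095,0,0,0,0]'
python3 -m creep '[-0.003,0,0.005,0,0,0,0, -0.003,0,0.003,0,0,0,0]'
```

```text
t: 5.75
tool_pos: [446.3, 75.2, 129.0]
ee_rot: [-3.141, -0.044, -0.001]
ft_force: [1.7, 0.0, 0.8]
finger_gap: -0.0
t: 6.0
tool_pos: [441.2, 75.1, 121.4]
ee_rot: [-3.141, -0.043, -0.004]
ft_force: [6.6, -0.6, 6.9]
finger_gap: -0.2
```

```bash
python3 -m creep '[0.001,0,0.002,0,0,0,0, 0,0,0.0015,0,0,0,0]'
python3 -m creep '[0,0,0.0015,0,0,0,0, 0,0,0,0,0,0,0]'
```

```text
t: 6.25
tool_pos: [441.1, 75.1, 117.8]
ee_rot: [-3.141, -0.044, 0.001]
ft_force: [0.2, -0.2, -0.0]
finger_gap: -0.3
t: 6.5
tool_pos: [441.1, 75.1, 116.2]
ee_rot: [-3.141, -0.044, 0.001]
ft_force: [-1.0, -0.6, 1.6]
finger_gap: -0.0
```

Run:
```python
from cell import *
import cv2
print(observe()["ft_force"])
n="side"
p=read_camera(n)
x0,y0,x1,y1={"side":(180,80,400,300),"top":(150,130,370,290)}[n]
cv2.imwrite(f"pics/{n}3c.png",cv2.resize(p["pixels"][y0:y1,x0:x1,::-1],None,fx=2.7,fy=2.7))
```

```text
[-0.98142487 -0.55657545  1.60068066]
```

View pics/side3c.png

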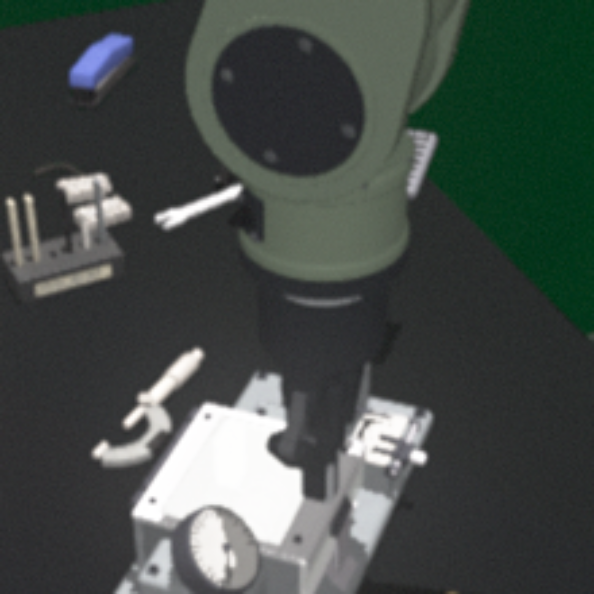

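```bash
python3 -m creep '[0,0,0.001,0,0,0,0, 0,0,0.0,0,0,0,0]'; python3 -m creep '[0,0,0.0008,0,0,0,0, 0,0,0.0,0,0,0,0]'
```

```text
t: 6.8
tool_pos: [441.2, 75.1, 115.8]
ee_rot: [-3.141, -0.044, -0.0]
ft_force: [-3.0, -0.6, 18.9]
finger_gap: -0.1
t: 7.05
tool_pos: [441.2, 75.1, 115.6]
ee_rot: [-3.141, -0.043, -0.001]
ft_force: [-7.5, -0.4, 37.3]
finger_gap: -0.3
```

Solid at 37 N, so the guard is fully down. I lift off and check that it stays shut.

```bash
python3 -m creep '[0,0,-0.03,0,0,0,0, 0,0,-0.05,0,0,0,0, 0,0.0,-0.05,0,0,0,0, 0,0.05,-0.01,0,0,0,0, 0.006,0.055,0,0,0,0,0, 0.006,0.055,0,0,0,0,0, 0.006,0.055,0,0,0,0,0,0.0,0.0,0,0,0,0,0]'
python3 - <<'E'
from cell import *
import cv2
for n in("side","top"):
    p=read_camera(n)
    x0,y0,x1,y1={"side":(180,80,400,360),"top":(150,130,370,290)}[n]
    cv2.imwrite(f"pics/{n}4.png",p["pixels"][:,:,::-1])
    cv2.imwrite(f"pics/{n}4c.png",cv2.resize(p["pixels"][y0:y1,x0:x1,::-1],None,fx=2.1,fy=2.1))
    for q in ("guard_front_edge","paddle_top","pointer_tip","index_gap"): print(n,q,[(r["p"],r["xy"]) for r in tip_of(q,p)[:2]])
E
```

```text
t: 8.05
tool_pos: [464.9, -143.3, 254.4]
ee_rot: [3.14, 0.034, 0.0]
ft_force: [0.4, 0.5, -0.4]
finger_gap: 0.0
side guard_front_edge [(0.93, [300.8, 261.7]), (0.36, [324.8, 235.9])]
side paddle_top [(0.72, [324.3, 139.0])]
side pointer_tip [(0.67, [324.0, 232.6])]
side index_gap [(0.42, [319.4, 246.6])]
top guard_front_edge [(0.72, [220.8, 253.6])]
top paddle_top [(0.67, [349.2, 229.0]), (0.39, [263.7, 256.1])]
top pointer_tip [(0.55, [277.5, 253.0])]
top index_gap [(0.52, [266.7, 255.2])]
```

View pics/side4c.png

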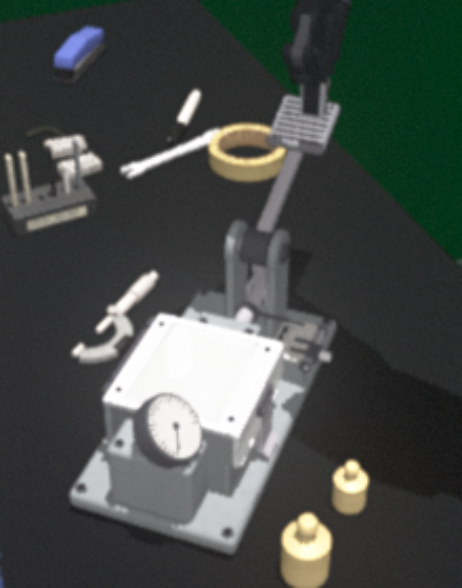

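View pics/top4c.png

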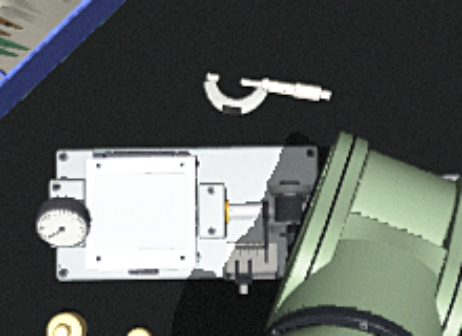

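The guard stays level with the tool away, so it is latched. Now I move over the paddle.

```bash
python3 -m creep '[0.016,0.04,0,0,0,0,0, 0.016,0.04,0.01,0,0,0,0, 0,0,0.02,0,0,0,0, 0,0,0.015,0,0,0,0,0,0,0.0,0,0,0,0]'
python3 - <<'E'
from h import *
X=[491,31.9,.0297]
for a in (0,.1,.2,.3,.35,.4,.42):
    print(a,tw(X,[0,-115-137*np.cos(a)-64*np.sin(a),115-137*np.sin(a)+64*np.cos(a)+22]).round(1))
for c in("side","top"): print(c,proj(c,tw(X,gpt(.01))).round(1))
E
```

```text
t: 9.18
tool_pos: [499.2, -218.2, 208.8]
ee_rot: [-3.141, -0.044, 0.002]
ft_force: [0.9, 0.5, 1.2]
finger_gap: 0.3
0 [ 498.5 -220.   201. ]
0.1 [ 498.7 -225.7  187. ]
0.2 [ 498.8 -230.   172.5]
0.3 [ 498.9 -232.8  157.7]
0.35 [ 498.9 -233.6  150.1]
0.4 [ 498.9 -234.1  142.6]
0.42 [ 498.9 -234.2  139.6]
side [[301.5 263. ]]
top [[215.8 254.3]]
```

```bash
python3 -m creep '[0,0.002,0.007,0,0,0,0, 0,0.003,0.008,0,0,0,0, 0,0.003,0.008,0,0,0,0, 0,0.002,0.008,0,0,0,0,0,0.002,0.008,0,0,0,0,0,0.001,0.006,0,0,0,0, 0,0,0,0,0,0,0]'
cat > look.py <<'E'
from cell import *
import cv2,sys,numpy as np
k=sys.argv[1]; ims=[]
for n in("side","top"):
    p=read_camera(n)
    x0,y0,x1,y1={"side":(300,220,350,260),"top":(250,235,300,275)}[n]
    ims.append(cv2.resize(p["pixels"][y0:y1,x0:x1,::-1],None,fx=8,fy=8,interpolation=cv2.INTER_CUBIC))
    cv2.imwrite(f"pics/{n}{k}.png",p["pixels"][:,:,::-1])
    print(n,[(q,[(r["p"],r["xy"]) for r in tip_of(q,p)[:1]]) for q in("pointer_tip","index_gap")] if len(sys.argv)>2 else "")
cv2.imwrite(f"pics/z{k}.png",np.hstack(ims))
s=observe();print(s["t"],s["tool_pos"],s["ft_force"])
E
python3 look.py 5
```

```text
t: 10.05
tool_pos: [500.2, -232.3, 164.5]
ee_rot: [3.14, 0.043, 0.002]
ft_force: [0.9, -4.0, 6.7]
finger_gap: -0.0
side 
top 
10.15 [ 500.23524584 -232.27162419  164.77619287] [ 0.74379396 -2.3530327   6.42179603]
```

View pics/z5.png

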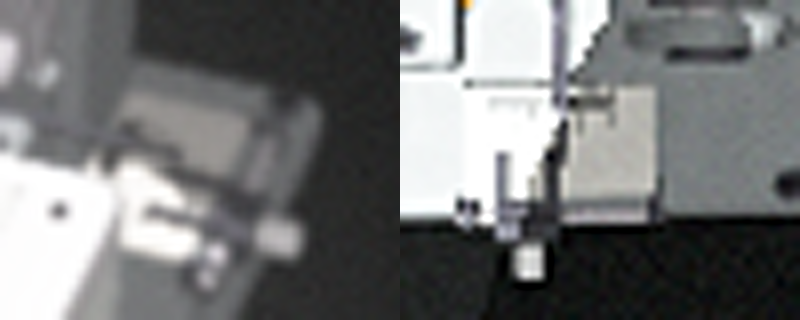

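View pics/side5.png

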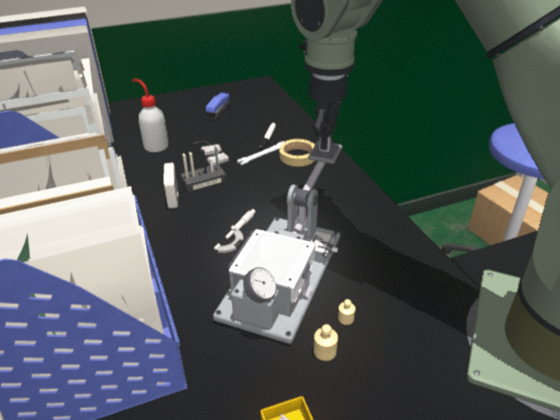

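```bash
python3 -m creep '[0,0.0005,0.005,0,0,0,0, 0,0.0005,0.005,0,0,0,0, 0,0.0,0.005,0,0,0,0, 0,0,0,0,0,0,0]'
python3 look.py 6 n
```

```text
t: 10.65
tool_pos: [500.2, -233.8, 149.7]
ee_rot: [3.139, 0.042, 0.003]
ft_force: [0.6, -6.0, 7.8]
finger_gap: 0.0
side [('pointer_tip', [(0.57, [324.1, 242.4])]), ('index_gap', [(0.55, [322.2, 247.3])])]
top [('pointer_tip', [(0.74, [283.8, 231.2])]), ('index_gap', [(0.41, [263.7, 255.5])])]
10.95 [ 500.23844904 -233.76921049  149.98284744] [ 0.54566528 -5.70423543  8.27319149]
```

View pics/z6.png

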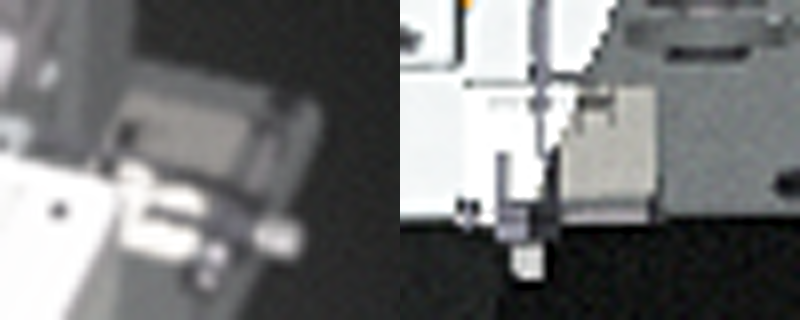

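Run:
```python
import cv2,numpy as np
o=[]
for k in (5,6):
    i=cv2.imread(f"pics/top{k}.png")[245:270,255:285].astype(float)
    i=255*(np.clip(i/255,0,1))**.6
    o.append(cv2.resize(i.astype(np.uint8),None,fx=13,fy=13,interpolation=cv2.INTER_CUBIC))
cv2.imwrite("pics/cmp6.png",np.hstack(o))
```

```text
(no output)
```

View pics/cmp6.png

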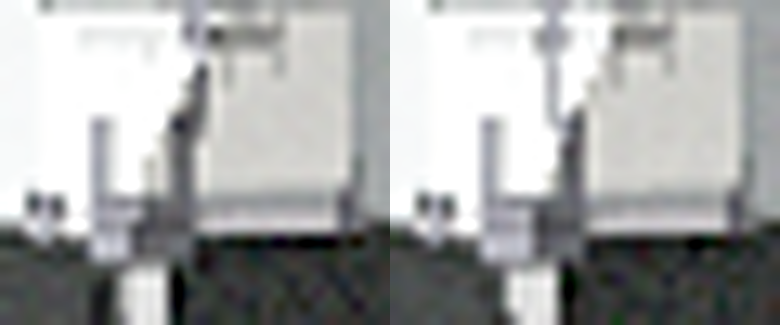

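```bash
python3 -m creep '[0,0,0.0045,0,0,0,0, 0,0.0,0.0045,0,0,0,0, 0,0,0,0,0,0,0]'
python3 look.py 7
python3 - <<'E'
import cv2,numpy as np
o=[]
for n,(x0,y0) in (("top",(255,245)),("side",(305,230))):
    i=cv2.imread(f"pics/{n}7.png")[y0:y0+25,x0:x0+30].astype(float)
    i=255*(np.clip(i/255,0,1))**.6
    o.append(cv2.resize(i.astype(np.uint8),None,fx=13,fy=13,interpolation=cv2.INTER_CUBIC))
cv2.imwrite("pics/cmp7.png",np.hstack(o))
for n in(0,6,7):
  i=cv2.imread(f"pics/top{n}.png").sum(2)/3
  print(n)
  for r in (250,252,254,255,256,257,258,259): print(r,i[r,260:280].astype(int))
E
```

```text
t: 11.32
tool_pos: [500.2, -234.1, 140.8]
ee_rot: [3.139, 0.042, 0.003]
ft_force: [0.0, -7.2, 8.4]
finger_gap: -0.1
side 
top 
11.425 [ 500.21755862 -234.04801183  140.99119335] [ 0.03804376 -8.04000277  9.01097616]
0
250 [255 255 255 255 252 255 255 255 254 255 255 255 252 255 255 255 163 250
 255 255]
252 [255 255 255 255 255 255 255 255 255 255 255 255 255 255 255 255 202 246
 255 255]
254 [255 255 130 174 255 255 255 255 136 183 255 255 255 255 255 255 218 248
 255 255]
255 [255 255 128 179 255 255 255 255 123 185 255 255 255 255 255 255 255 255
 255 255]
256 [255 255 124 184 255 255 255 255 121 189 255 255 255 255 255 255 255 255
 255 255]
257 [255 255 130 188 255 255 255 255 119 193 255 255 255 255 255 255 255 255
 255 255]
258 [255 255 127 192 255 255 255 255 126 193 255 255 255 255 255 255 255 255
 255 255]
259 [255 255 123 181 255 255 255 255 129 181 255 255 254 254 254 231 232 231
 232 233]
6
250 [255 255 255 255 252 255 255 140 250 255 255 172 132 187 184 184 141 180
 179 173]
252 [255 255 255 255 255 255 255 147 253 255 169 180 182 181 180 180 174 177
 178 179]
254 [255 2
[... 509 characters left out ...]
6]
7
250 [255 255 255 255 255 214 172 255 255 255 255 163 131 189 183 182 141 180
 178 179]
252 [255 255 255 255 255 206 183 255 255 255 157 172 183 180 182 175 177 184
 181 174]
254 [255 255 126 176 255 255 215 255 151 138 177 179 180 179 180 179 177 175
 176 179]
255 [255 255 124 187 255 255 254 255 129  41 191 181 177 175 182 179 180 183
 176 177]
256 [255 255 128 188 255 255 255 255 121  56 189 180 172 175 182 181 181 179
 181 183]
257 [255 255 126 189 255 255 255 255  48  46 200 181 182 183 177 184 190 187
 183 187]
258 [255 255 123 189 255 255 255 255  47  64 196 181 180 187 187 183 181 185
 180 182]
259 [255 255 128 183 255 255 255 146  64  64 172 165 159 165 163 143 149 145
 142 147]
```

View pics/cmp7.png

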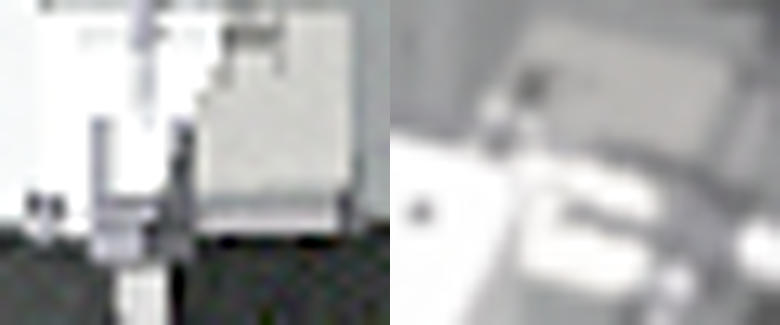

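Pointer at column 265.75 and gap middle at 265.36, so about 0.9 mm is left, or roughly 2 mm at the paddle.

```bash
python3 -m creep '[0,0,0.001,0,0,0,0, 0,0.0,0.001,0,0,0,0, 0,0,0,0,0,0,0,0,0,0,0,0,0,0]'
python3 look.py 8
python3 - <<'E'
import cv2
i=cv2.imread(f"pics/top8.png").sum(2)/3
for r in (250,251,252,253,254,255,256): print(r,i[r,260:272].astype(int))
E
```

```text
t: 11.92
tool_pos: [500.2, -234.1, 139.1]
ee_rot: [3.139, 0.042, 0.003]
ft_force: [0.1, -7.5, 8.7]
finger_gap: -0.1
side 
top 
12.025 [ 500.22209623 -234.09516902  139.07866574] [-0.44118696 -8.03618412  8.59484534]
250 [255 255 255 255 255 139 187 255 255 255 255 160]
251 [255 255 255 255 255 135 190 255 255 255 255 165]
252 [255 255 255 255 255 144 186 255 255 255 158 174]
253 [255 255 255 255 255 184 204 255 255 254 170 180]
254 [255 255 130 176 255 211 254 255 152 135 180 175]
255 [255 255 130 183 255 254 255 255 123  41 186 179]
256 [255 255 132 181 255 255 255 255 120  49 195 180]
```

View pics/z8.png

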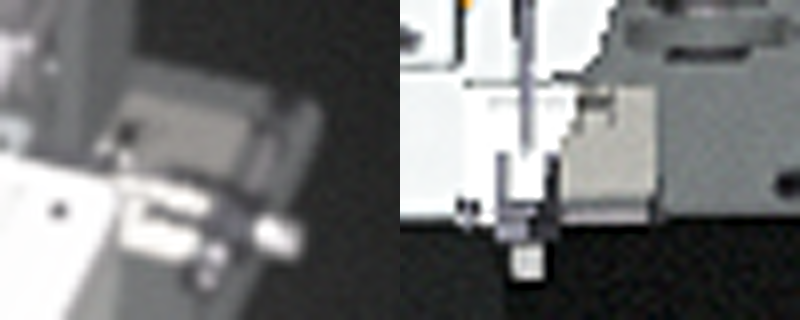

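The pointer (column 265.37) is centred in the gap (265.36). I hold here.

```bash
for i in 1 2 3 4; do python3 -m creep '[0,0,0,0,0,0,0,0,0,0,0,0,0,0,0,0,0,0,0,0,0,0,0,0,0,0,0,0,0,0,0,0,0,0,0,0,0,0,0,0,0,0,0,0,0,0,0,0,0,0,0,0,0,0,0,0]' | grep -v ee_rot; done
python3 look.py 9
python3 - <<'E'
import cv2
i=cv2.imread(f"pics/top9.png").sum(2)/3
for r in (250,252,254,255): print(r,i[r,260:272].astype(int))
E
```

```text
t: 13.02
tool_pos: [500.2, -234.1, 139.1]
ft_force: [-0.1, -7.6, 8.9]
finger_gap: 0.4
t: 14.02
tool_pos: [500.2, -234.1, 139.1]
ft_force: [-0.0, -7.2, 8.3]
finger_gap: 0.4
t: 15.02
tool_pos: [500.2, -234.1, 139.1]
ft_force: [-0.5, -7.2, 8.5]
finger_gap: -0.1
t: 16.02
tool_pos: [500.2, -234.1, 139.0]
ft_force: [0.2, -6.4, 8.4]
finger_gap: 0.0
side 
top 
16.125 [ 500.21639183 -234.09813525  139.07193186] [-0.62841491 -7.21055995  8.27984182]
250 [255 255 255 255 255 134 186 255 255 255 255 163]
252 [255 255 255 255 255 146 185 255 255 255 164 176]
254 [255 255 130 175 255 208 255 255 148 137 181 178]
255 [255 255 122 183 255 253 255 255 127  41 189 176]
```

View pics/top9.png

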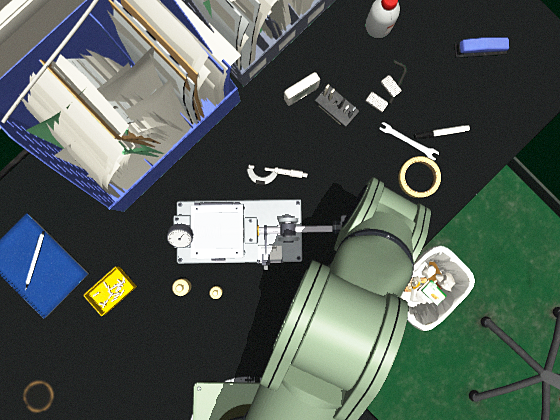

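View pics/side9.png

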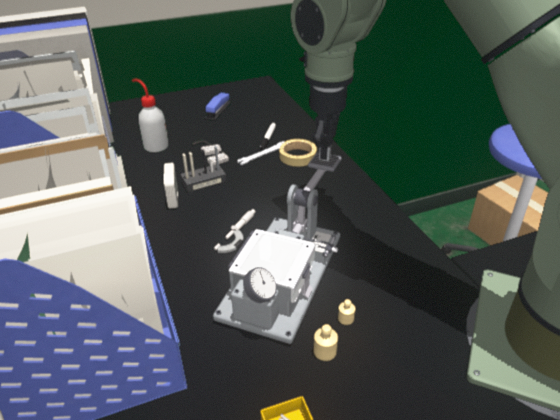

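The pointer stayed at column 265.4 for 4 s. The guard is still shut, and the weights (181,287 and 215,293) and the micrometer (275,175) have not moved. I hand the job in while still pressing.

```bash
python3 -c "
from cell import *
print(close_job())"
```

```text
the job is handed in; nothing more can be done
None
```

The spring check is done and handed in at about 16 s, with the arm still pressing the paddle.

- **Guard:** I swung it down from about 1.4 rad and pressed its front edge. The contact force fell to near zero as the clip passed the rim, then rose to about 37 N against the solid stop. That was more than the roughly 5 N the clip needs, but under the 40 N limit. After I lifted the tool away the guard stayed level, so I take it as latched. The clip's nose was never seen directly.
- **Lever:** I pressed the paddle to about 0.41 rad (end stop 0.60). In the top picture the pointer stands at column 265.4 and the middle of the gap at 265.4, so it is centred to within about 0.5 mm. It showed no drift between pictures taken before and after a 4 s hold, with about 8.5 N upward and 7 N sideways on the tool.
- **Index, weights and micrometer:** All look unmoved in the last pictures.
- **Disagreements:** In the top view the networks were up to about 6 pixels off on the paddle and guard points. In one picture they also reported the pointer in the wrong place. For the final alignment I used the pixel values directly. In the side view the pointer was too unclear in the shadow to confirm the alignment.

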